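Start the bench stirrer from its control deck

ROBOT

A 6-joint arm with a two-finger parallel gripper is mounted at the origin on the work surface. World frame = base frame: x ahead of the robot, y to its left, z up, the work surface at z = 0. Lengths are in m, angles in degrees, forces in N, time in s.
With the tool pointing down it reaches from about 0.325 to 0.85 m from the base axis. Payload 15.5 kg.
Tool frame: the origin (TCP) lies midway between the tips of the shut fingers; the grasp point (between the pads) lies 19 mm behind it; z points along the fingers, y is the line along which they close (so a half turn about z gives the same grasp; the last joint's range is limited). The gripper opens to 91 mm and grips with 3 to 60 N. Pads are 32 mm wide; open, the fingers measure 118 mm over their backs; the gripper's body (76 mm by 178 mm) begins 60 mm behind the grasp point.
Start: joints at [59.101, 28.281, 77.091, -0, 74.628, -5.472], TCP at [0.268, 0.564, 0.214] pointing down, gripper open.
Joint ranges: [-166.48, 166.48], [-47.26, 123.95], [12.59, 153.08], [-70.14, 250.14], [6.76, 159.57], [-176.63, 176.63]. Speed limits (degrees/s): [108.29, 108.29, 147.25, 172.46, 172.46, 172.46].

INTERFACE

Orientations are given as a 3x3 rotation matrix whose columns are the frame's x, y, z axes.
In Python, from bench import ctrl gives the robot as it stands. The module is installed in compiled form; this text tells all that it offers. Calls block until the motion is done:
- ctrl.goto(position, orientation): joint-space move of the TCP to a pose.
- ctrl.move_l(position, vel=0.15, ori=None, contact_N=None): straight line of the TCP; ori=None keeps the orientation; vel is the mean speed in m/s. With contact_N (N) it stops when the force on the tool has changed by that much, and returns True; else False.
- ctrl.movej(angles): joint-space move.
- ctrl.command_gripper(opening): opening from 0.0 (shut) to 1.0 (fully open); the grip force is fixed at half the most; returns when the fingers have stopped.
- ctrl.sleep(seconds).
- ctrl.ik(position, orientation): joint angles nearest the present ones, or None.
- ctrl.read_camera(name): name is "side" or "top" or "wrist"; returns the picture (384x512x3 uint8, blue, green, red); there is no depth.
- ctrl.camera_params(name): a dict with "fx", "fy", "cx", "cy" (pixels), "pose" (4x4, takes a point from camera to world coordinates); the wrist camera has in their place "T_tool_cam" (4x4, takes a point from camera to tool coordinates, whose origin is the TCP and whose axes are the flange's). Camera axes: x right, y up, looking along -z (the intrinsics and any distortion apply to the point x, -y, -z); pixel columns grow to the right and rows downward; lengths in m; the calibration is good to about 2 mm. A picture is of the moment at which its call begins: read the wrist's pose just before it. camera_params takes no time and is no camera call.
A pose or a line that the arm cannot do raises ctrl.MotionError and nothing moves.
- ctrl.sign_off(): hands the job in; it is judged then, once.
Readings, each from a call of its own:
- ctrl.current_t(): time.
- ctrl.current_q(): joint angles.
- ctrl.current_dq(): joint speeds.
- ctrl.current_effort(): joint torques, N m.
- ctrl.current_tool_pos(): TCP position.
- ctrl.current_eef_rot(): TCP orientation.
- ctrl.current_contact_force(): force on the tool from outside, world axes, zero at the start.
- ctrl.current_wrist_torque(): the same for the moment, N m.
- ctrl.current_grip_width(): opening from 0.0 (shut) to 1.0 (fully open).
- ctrl.current_grasp_force(): force on a finger pad.
Only numpy, scipy, OpenCV 4.12 (cv2) and the standard library are available. Lean on these libraries where they do the work, as an engineer would, in place of code of your own. Each camera call takes 0.05 s, during which the arm holds its last target. There are 200 camera calls.

TASK

Start the stirrer by touch alone: press the power rocker down at its white-bar end so that it is on, then push the blue speed key fully in, then press the green start button and hold it down for two seconds before letting go. Do not press the red button or the other speed keys, and do not pick up, shift or tip any of the glassware and other things standing about.

Things in the scene. Friction and masses are not known exactly. Their poses are not given: they have to be found in the camera images.
- stirrer: white bench stirrer, fixed, 200 (x) by 380 (y) by 55 mm high; origin: centre of underside. Left (+y): round stirring plate, 156 mm across, top at 65 mm. Right (-y): grey control deck, top at 55 mm; in the stirrer's frame the far row (x +50; y -145, -90, -35 mm) has the three square keys, the near row (x -50) the power rocker (y -150) and two round buttons (y -90, -35)
- power_on (a point): orange V-shaped power rocker, 52 mm long (stirrer's x), 26 mm wide, in a black surround, near right corner of the deck. A white bar on its far half marks ON. This point: top of the far half at the bar, 18 mm from the pivot (along the stirrer's y, 71 mm above the table). Off: far half slopes up, point at 80 mm height; fully on: far half level, point at 71 mm
- power (a joint): angle of the power rocker in rad: 0 off (near half level, ON half raised), 0.5 fully on (far half, with the white bar, pressed down level). No spring: it moves under about 2 to 3 N at the bar and stays where it is left. Starts off (0 to 0.06)
- key_blue_top (a point): blue speed key: square plastic cap 24 x 24 mm in a black 36 x 36 mm surround, standing 12 mm above it when up. This point: centre of its top face, 79 mm above the table when up; z up, x and y as the stirrer's. The blue, yellow and white keys stand 55 mm apart in the far row of the deck, in any order
- key_blue (a joint): blue speed key, travel in m: 0 up, 0.008 fully in. No spring: it moves under about 3 N and stays where it is left. All three keys start up (within 1 mm)
- key_yellow_top (a point): yellow speed key: square plastic cap 24 x 24 mm in a black 36 x 36 mm surround, standing 12 mm above it when up. This point: centre of its top face, 79 mm above the table when up; z up, x and y as the stirrer's. The blue, yellow and white keys stand 55 mm apart in the far row of the deck, in any order
- key_yellow (a joint): yellow speed key, travel in m: 0 up, 0.008 fully in. No spring: it moves under about 3 N and stays where it is left. All three keys start up (within 1 mm)
- key_white_top (a point): white speed key: square plastic cap 24 x 24 mm in a black 36 x 36 mm surround, standing 12 mm above it when up. This point: centre of its top face, 79 mm above the table when up; z up, x and y as the stirrer's. The blue, yellow and white keys stand 55 mm apart in the far row of the deck, in any order
- key_white (a joint): white speed key, travel in m: 0 up, 0.008 fully in. No spring: it moves under about 3 N and stays where it is left. All three keys start up (within 1 mm)
- start_top (a point): green start button: round cap, 30 mm across, in a black 46 mm surround, standing 12 mm above it when up. This point: centre of its top face, 79 mm above the table when up; z up. The green and red buttons are 55 mm apart in the near row of the deck, either one on the left
- start (a joint): green start button, travel in m: 0 up, 0.008 fully down. Spring return; about 2 N starts it moving, 6 N holds it fully down
- stop_top (a point): red stop button: round cap, 30 mm across, in a black 46 mm surround, standing 12 mm above it when up. This point: centre of its top face, 79 mm above the table when up; z up. The green and red buttons are 55 mm apart in the near row of the deck, either one on the left
- stop (a joint): red stop button, travel in m: 0 up, 0.008 fully down. Spring return; about 2 N starts it moving, 6 N holds it fully down
- beaker: clear glass beaker, 72 mm diameter, 95 mm tall, loose, standing on the stirring plate; origin at the centre of its underside, z up
- vial: small capped glass vial, 22 mm diameter, 32 mm tall, loose, standing on the control deck between the two rows of controls; origin at the centre of its underside, z up
- amber_flask: amber glass flask, 108 mm diameter, 205 mm tall, loose on the table at the right; origin at the centre of its underside, z up
- clear_flask: small clear glass flask, 74 mm diameter, 145 mm tall, loose on the table at the left; origin at the centre of its underside, z up
- jar: white jar with blue cap, 70 mm diameter, 110 mm tall, loose on the table at the right; origin at the centre of its underside, z up
- tip_box: blue pipette-tip box with a clear lid, 80 x 120 x 57 mm, loose on the table at the near right; origin at the centre of its underside, z up
- tube_rack: yellow rack with capped tubes, 90 x 200 mm, 130 mm tall, loose on the table at the left; origin at the centre of its underside, z up

How it is judged:
By the outcome, as a careful person would: the job done as asked, in the order asked, and still so for the second after the job is handed in, with the robot touching nothing.
It also fails if it takes over 51 s, if anything falls off the work surface, if the arm or the gripper's body presses on something with over 40 N, if the wrist force passes 120 N, or if a joint passes its speed limit or range.

## Working session

There is one attempt and no reset: what is moved stays moved. The work goes in short steps, each a Python script; the robot and the scene stay as the last script left them, time stands still between calls to the robot, and variables do not carry over. Pictures are saved under pics/ and viewed, at most 10 in all, crops included, and the job is handed in when it is done.

```bash
mkdir -p pics; python3 - <<'E'
from bench import ctrl
import cv2,numpy as np
for n in("top","side"):
    cv2.imwrite(f"pics/{n}0.png",ctrl.read_camera(n))
    p=ctrl.camera_params(n);print(n,{k:(np.round(v,4).tolist() if hasattr(v,'__len__') else v) for k,v in p.items()})
print(ctrl.camera_params("wrist"))
print(ctrl.current_eef_rot(),ctrl.current_t())
E
```

```text
top {'fx': 473.3954161690227, 'fy': 473.3954161690227, 'cx': 264.53353230176265, 'cy': 190.57504420139776, 'pose': [[0.0206, 0.9977, -0.0646, 0.4456], [-0.9998, 0.0206, -0.0013, 0.0785], [0.0001, 0.0646, 0.9979, 1.6463], [0.0, 0.0, 0.0, 1.0]]}
side {'fx': 420.8727359142547, 'fy': 420.8727359142547, 'cx': 253.55744084874937, 'cy': 180.78631528884867, 'pose': [[0.8049, 0.3165, -0.5019, -0.046], [-0.5934, 0.4231, -0.6847, -0.7013], [-0.0043, 0.849, 0.5284, 0.6999], [0.0, 0.0, 0.0, 1.0]]}
{'fx': 266.0199077243109, 'fy': 266.0199077243109, 'cx': 254.72109563957235, 'cy': 192.06072782579298, 'T_tool_cam': array([[ 3.48646351e-04,  9.54502124e-01,  2.98203913e-01,
         8.51167367e-02],
       [ 9.99999585e-01, -5.83894478e-04,  6.99797369e-04,
         9.92487572e-04],
       [ 8.42077693e-04,  2.98203545e-01, -9.54501931e-01,
        -1.70326447e-01],
       [ 0.00000000e+00,  0.00000000e+00,  0.00000000e+00,
         1.00000000e+00]])}
[[-9.03135325e-01  4.29355683e-01 -5.31281901e-04]
 [ 4.29356000e-01  9.03134900e-01 -8.81863019e-04]
 [ 1.01186327e-04 -1.02455072e-03 -9.99999470e-01]] 0.1
```

View pics/top0.png

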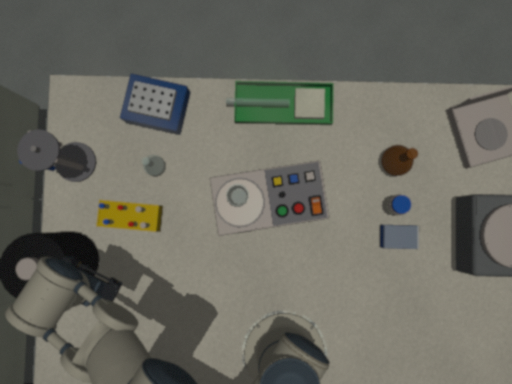

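View pics/side0.png

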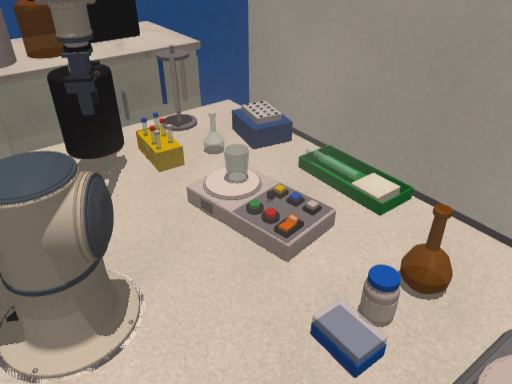

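The top view shows the keys from left to right: yellow (277,182), blue (294,179) and white (310,176). In the near row are green (282,211), red (298,208) and the rocker (316,206). The vial is near (282,194) and the beaker near (237,195). Next I fit the stirrer pose from these and take a closer wrist view.

```bash
cat > h.py <<'E'
from bench import ctrl
import cv2,numpy as np
LOC={'yellow':(50,-35),'blue':(50,-90),'green':(-50,-35),'red':(-50,-90)}
HSV={'yellow':((22,120,100),(35,255,255)),'blue':((105,110,60),(125,255,255)),'green':((50,90,50),(85,255,255)),'red':((172,130,80),(180,255,255)),'orange':((5,150,100),(15,255,255))}
def cam(n):
    p=ctrl.camera_params(n)
    if n!='wrist': T=p['pose']
    else:
        W=np.eye(4);W[:3,:3]=ctrl.current_eef_rot();W[:3,3]=ctrl.current_tool_pos();T=W@p['T_tool_cam']
    return p,np.array(T)
def ray(p,T,uv,z):
    d=T[:3,:3]@np.array([(uv[0]-p['cx'])/p['fx'],-(uv[1]-p['cy'])/p['fy'],-1]);o=T[:3,3]
    return (o+d*(z-o[2])/d[2])
def px(p,T,X):
    c=T[:3,:3].T@(np.asarray(X)-T[:3,3]);return np.array([p['cx']-p['fx']*c[0]/c[2],p['cy']+p['fy']*c[1]/c[2]])
def blob(im,c,near,r):
    m=cv2.inRange(cv2.cvtColor(im,cv2.COLOR_BGR2HSV),*HSV[c])
    k=np.zeros_like(m);cv2.circle(k,tuple(int(v) for v in near),int(r),255,-1)
    n,_,s,ce=cv2.connectedComponentsWithStats(m&k)
    if n<2:return None
    i=1+s[1:,4].argmax();return ce[i],s[i]
def fit(P):  # local mm -> world, rigid
    L=np.array([LOC[k] for k in P])/1000;Q=np.array([P[k][:2] for k in P])
    l=(L-L.mean(0))@[1,1j];q=(Q-Q.mean(0))@[1,1j];a=np.angle((q*l.conj()).sum())
    R=np.array([[np.cos(a),-np.sin(a)],[np.sin(a),np.cos(a)]]);t=Q.mean(0)-R@L.mean(0)
    print('residual mm',np.round((Q-(L@R.T+t))*1000,1).tolist());return a,R,t
E
python3 - <<'E'
from h import *
im=cv2.imread('pics/top0.png');p,T=cam('top');P={}
for c,n in dict(yellow=(277,182),blue=(294,179),green=(282,211),red=(298,208)).items():
    b=blob(im,c,n,9);print(c,b)
    if b:P[c]=ray(p,T,b[0],.079)
a,R,t=fit(P);print(np.degrees(a),t)
for n,uv,z in(('vial',(282,194),.087),('beaker',(237,195),.16)):print(n,R.T@(ray(p,T,uv,z)[:2]-t))
np.savez('s.npz',a=a,t=t)
O=np.array([[0,1,0],[-1,0,0],[0,0,1]],float) # local: want tool x=-ly, tool y=-lx, z down
Rz=np.eye(3);Rz[:2,:2]=R
O=Rz@np.array([[0,-1,0],[-1,0,0],[0,0,-1]],float);print(O,np.linalg.det(O))
pos=np.r_[R@[0,-.155+.0]+t,.30];print(pos,ctrl.ik(pos,O))
for s in(1,-1):
  for l in((-.032,-.15),(.05,-.09),(-.05,-.035)):print(s,ctrl.ik(np.r_[R@l+t,.1],O@np.diag([s,s,1])))
E
```

```text
yellow (array([277.02040816, 180.57142857]), array([274, 177,   7,   8,  49], dtype=int32))
blue (array([293.33898305, 178.42372881]), array([290, 175,   8,   8,  59], dtype=int32))
green (array([281.81012658, 210.36708861]), array([277, 206,  10,  10,  79], dtype=int32))
red None
residual mm [[0.4, 0.1], [-0.8, 0.2], [0.3, -0.3]]
9.931320364094475 [0.52554894 0.06539129]
vial [ 0.0033689  -0.04403595]
beaker [0.0180395  0.09960964]
[[ 0.17246758 -0.9850152   0.        ]
 [-0.9850152  -0.17246758  0.        ]
 [ 0.          0.         -1.        ]] 1.0
[ 0.55228141 -0.08728606  0.3       ] [-1.51000523e+01  1.86898962e+01  7.91554330e+01 -2.54444375e-14
  8.21546707e+01  1.54968627e+02]
1 [-1.60844401e+01  2.89435389e+01  9.82265026e+01 -2.54444375e-14
  5.28299585e+01  1.53984239e+02]
1 [-7.21310210e+00  3.29886299e+01  8.91933133e+01 -2.54444375e-14
  5.78180568e+01  1.62855578e+02]
1 [-4.44413148e+00  2.62077354e+01  1.04315252e+02 -2.54444375e-14
  4.94770130e+01  1.65624548e+02]
-1 [-1.60844401e+01  2.89435389e+01  9.82265026e+01 -2.54444375e-14
  5.28299585e+01 -2.60157605e+01]
-1 [-7.21310210e+00  3.29886299e+01  8.91933133e+01 -2.54444375e-14
  5.78180568e+01 -1.71444225e+01]
-1 [-4.44413148e+00  2.62077354e+01  1.04315252e+02 -2.54444375e-14
  4.94770130e+01 -1.43754518e+01]
```

```bash
python3 - <<'E'
from h import *
s=np.load('s.npz');a,t=float(s['a']),s['t'];R=np.array([[np.cos(a),-np.sin(a)],[np.sin(a),np.cos(a)]])
Rz=np.eye(3);Rz[:2,:2]=R;O=Rz@np.array([[0,-1,0],[-1,0,0],[0,0,-1.]])
ctrl.command_gripper(0.0)
p0=np.array(ctrl.current_tool_pos());ctrl.move_l(np.r_[p0[:2],.29])
ctrl.goto(np.r_[R@[0,-.13]+t,.27],O);ctrl.move_l(np.r_[R@[0,-.13]+t,.20])
p,T=cam('wrist');im=ctrl.read_camera('wrist');cv2.imwrite('pics/w1.png',im);P={}
for c in LOC:
    n=px(p,T,np.r_[R@(np.array(LOC[c])/1000)+t,.079]);b=blob(im,c,n,20);print(c,n.round(1),b)
    if b:P[c]=ray(p,T,b[0],.079)
a2,R2,t2=fit(P);print(np.degrees(a2),t2,ctrl.current_t(),ctrl.current_tool_pos(),ctrl.current_contact_force())
np.savez('s2.npz',a=a2,t=t2)
for l in((-.032,-.15,.08),(.05,-.09,.079)):print(px(p,T,np.r_[R2@l[:2]+t2,l[2]]))
E
```

```text
yellow [215.2 259.5] None
blue [213.2 218.7] (array([212.20327103, 215.0046729 ]), array([202, 205,  21,  21, 428], dtype=int32))
green [295.4 259.5] None
red [297.5 218.7] None
residual mm [[0.0, 0.0]]
0.0 [0.54206563 0.07091313] 5.3 [ 0.5486223  -0.06264883  0.20100045] [ 0.55236043 -0.04100421  0.69914347]
[291.04365872 178.33920273]
[212.20327103 215.0046729 ]
```

View pics/w1.png

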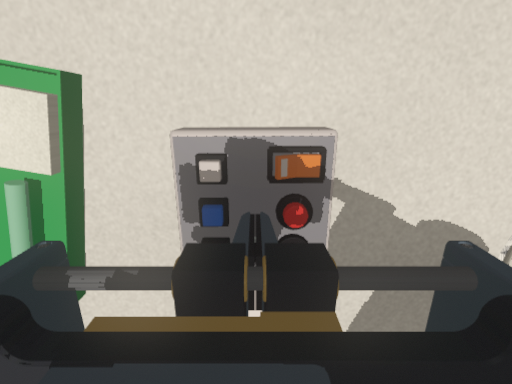

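The wrist view shows blue at (212,215), red at (295,214), the white key at (210,171) and the rocker at about (298,165), with its white bar at (284,167). The gripper hides yellow and green. I refit from what is visible.

```bash
python3 - <<'E'
from h import *
s=np.load('s.npz');a,t=float(s['a']),s['t']
HSV['red']=((0,150,60),(4,255,255));HSV['white']=((0,0,110),(30,60,255));LOC['white']=(50,-145)
im=cv2.imread('pics/w1.png');p,T=cam('wrist');P={}
for c,n in dict(blue=(212,215),red=(295,214),white=(210,171)).items():
    b=blob(im,c,n,17);print(c,b);x,y,w,h,_=b[1];P[c]=ray(p,T,(x+(w-1)/2,y+(h-1)/2),.079)
a2,R,t2=fit(P);print(np.degrees([a,a2]),t,t2)
b=blob(im,'orange',(298,165),30);x,y,w,h,_=b[1];print('rocker',b,)
print('bar',R.T@(ray(p,T,(284,167),.080)[:2]-t2), 'rocker ctr',R.T@(ray(p,T,(298,y+(h-1)/2),.073)[:2]-t2))
np.savez('s2.npz',a=a2,t=t2)
E
```

```text
blue (array([212.20327103, 215.0046729 ]), array([202, 205,  21,  21, 428], dtype=int32))
red (array([294.89423077, 214.70769231]), array([283, 202,  25,  26, 520], dtype=int32))
white (array([209.53571429, 170.27455357]), array([199, 160,  22,  22, 448], dtype=int32))
residual mm [[-0.5, -0.5], [1.4, -0.2], [-0.9, 0.7]]
[ 9.93132036 10.38698724] [0.52554894 0.06539129] [0.52778409 0.06105328]
rocker (array([299.37785388, 165.74771689]), array([275, 154,  46,  26, 876], dtype=int32))
bar [-0.03414561 -0.14780197] rocker ctr [-0.05085503 -0.14679502]
```

```bash
cat >> h.py <<'E'
def setup():
    s=np.load('s2.npz');a,t=float(s['a']),s['t'];R=np.array([[np.cos(a),-np.sin(a)],[np.sin(a),np.cos(a)]])
    Rz=np.eye(3);Rz[:2,:2]=R;return R,t,Rz@np.array([[0,-1,0],[-1,0,0],[0,0,-1.]])
def press(l,N,hold=0,zmin=.064):
    R,t,O=setup();w=R@np.array(l)+t
    ctrl.move_l(np.r_[w,.12],vel=.12,ori=O);ctrl.move_l(np.r_[w,.092],vel=.08);ctrl.sleep(.2)
    f0=ctrl.current_contact_force()[2]
    c=ctrl.move_l(np.r_[w,zmin],vel=.015,contact_N=N)
    print(c,'z',ctrl.current_tool_pos(),'dF',np.array(ctrl.current_contact_force())[2]-f0,ctrl.current_t())
    if hold:
        for _ in range(4):ctrl.sleep(hold/4);print('hold',ctrl.current_tool_pos()[2],ctrl.current_contact_force()[2]-f0)
    ctrl.move_l(np.r_[w,.12],vel=.08)
E
python3 - <<'E'
from h import *
press((-.031,-.149),9,hold=.2)
R,t,O=setup()
ctrl.move_l(np.r_[R@[0.03,-.19]+t,.20],vel=.2)
cv2.imwrite('pics/w2.png',ctrl.read_camera('wrist'));cv2.imwrite('pics/s2.png',cv2.resize(ctrl.read_camera('side')[150:260,170:350],None,fx=4,fy=4,interpolation=2))
print(ctrl.current_t())
E
```

```text
True z [ 0.52424858 -0.09114525  0.07119152] dF 10.352411268716796 8.175
hold 0.07118767390629022 10.822079274325267
hold 0.07117739118049125 9.989569363804758
hold 0.07117523590698493 11.940880290168721
hold 0.07116136134307421 10.861801151555198
9.9333
```

View pics/w2.png

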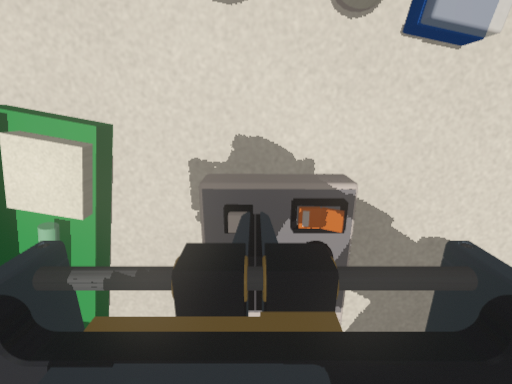

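The picture shows the rocker at (320,218), with its bar end at (306,218) now level. The tip stopped at 71.2 mm under 10 N, which matches fully on. Next come the blue key and the start button.

```bash
python3 - <<'E'
from h import *
press((.05,-.09),12,hold=.2)
press((-.05,-.035),12,hold=2.3)
R,t,O=setup()
ctrl.move_l(np.r_[R@[-.05,-.035]+t,.22],vel=.2)
ctrl.move_l(np.r_[R@[-.09,-.22]+t,.28],vel=.25)
cv2.imwrite('pics/s3.png',cv2.resize(ctrl.read_camera('side')[120:260,170:350],None,fx=4,fy=4,interpolation=2))
print(ctrl.current_t())
E
```

```text
True z [ 0.59322237 -0.01843491  0.07105693] dF 10.786650745016846 13.1667
hold 0.07103738904203306 10.596027117935295
hold 0.0710651075481943 10.689550866262453
hold 0.07106967649097544 11.274804505228873
hold 0.07103039698067559 11.39647054743925
True z [0.48492889 0.01761393 0.07118326] dF 13.860112387370775 17.225
hold 0.07118060838882534 13.979480381956925
hold 0.07119079130605296 13.880896211682868
hold 0.07116189233901057 13.252373148935638
hold 0.07119188106694128 13.847141340711994
21.9333
```

View pics/s3.png

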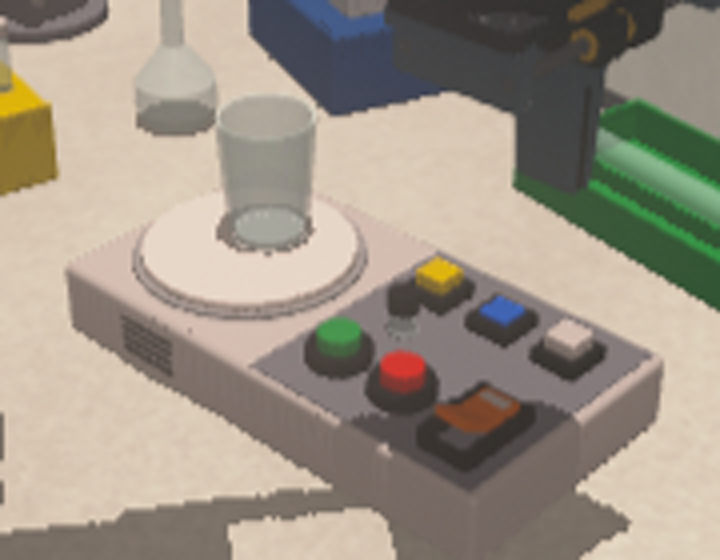

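The picture shows the rocker's bar end down (495,400), the blue key sunk (503,312), yellow and white still up, and green sprung back (338,335). The vial (403,305) and beaker are standing where they were, and the arm is clear of everything.

```bash
python3 -c "
from bench import ctrl
print(ctrl.sign_off())"
```

```text
the job is handed in; nothing more can be done
None
```

The job is handed in at about 22 s: the power rocker is on, the blue key is fully in, and the green start button was held down for just over 2 s and released, with nothing else touched or moved as far as the pictures show.

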